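# Put the microscope optics away in their blocks and case

### The job

Put the microscope parts away: take the short objective, which was wrongly packed in the eyepiece block, and stand it in the narrow well of the objective block, stand the long objective in that block's wide well, and stand the loose eyepiece in the eyepiece well that has come free. Lay the compensator slider flat in its case and shut the lid. Leave the eyepiece that is already packed where it stands, and set everything down without dropping it or knocking it over.

Things in the scene. Friction and masses are not known exactly. Their poses are not given: they have to be found in the camera images.
- objective_long: The long objective: a round chrome lens barrel, 62 mm tall, standing upright on the bench. Foot (thread) 25 mm diameter and 5 mm high, then a straight cylinder of 38 mm diameter from 5 to 46 mm height (grip here), then a cone to a 16 mm nose; 0.18 kg. Origin: centre of its underside; z up its axis.
- objective_short: The short objective: a round chrome lens barrel, 42 mm tall, at the start standing upright in one of the two wells of the eyepiece block, where it does not belong. Foot (thread) 20 mm diameter and 4 mm high, then a straight cylinder of 26 mm diameter up to 39 mm height (grip here, with the fingertips above the block); 0.09 kg. Origin: centre of its underside; z up its axis.
- eyepiece_loose: The loose eyepiece, 62 mm tall, standing upright on the bench: chrome barrel of 30 mm diameter up to 28 mm height, above it a cream head of 42 mm diameter with a black rubber eyecup, straight from 30 to 60 mm height (grip the head); 0.12 kg. Origin: centre of its underside; z up its axis.
- eyepiece_packed: An eyepiece identical to the loose one, standing upright in the other well of the eyepiece block, where it belongs. It stays there. Origin: centre of its underside; z up its axis.
- compensator: The compensator slider: a flat chrome bar 90 mm long (its x), 20 mm wide (its y) and 8 mm thick, with a small round window in the middle and black ends, lying flat on the bench; 0.05 kg. Origin: centre of its underside; z up.
- objective_block: Storage block for the two objectives: wooden, 80 mm (its x) by 160 mm (its y), 13 mm high, fixed, with two round felt-lined wells 8 mm deep (their floor is 5 mm above the bench): a wide one of 56 mm diameter centred at x 0, y +38 mm, for the long objective, and a narrow one of 42 mm diameter centred at x 0, y -46 mm, for the short objective. Origin: centre of its underside.
- eyepiece_block: Storage block for two eyepieces: wooden, 80 mm (its x) by 160 mm (its y), 13 mm high, fixed, with two equal round felt-lined wells of 50 mm diameter, 8 mm deep (floor 5 mm above the bench), centred at x 0, y +40 mm and y -40 mm. At the start one holds the packed eyepiece, the other the short objective, either way round. Origin: centre of its underside.
- slider_case: Case of the compensator slider: a dark wooden box, 92 mm (its x) by 138 mm (its y), 22 mm high, fixed, walls 4 mm, felt-lined inside 84 by 130 mm, inner floor 4 mm above the bench. The slider lies flat in it lengthwise along y. Its lid is hinged along the upper edge of the far (+x) side, at x +46 mm, height 22.5 mm, and stands open at the start. Origin: centre of its underside.
- case_lid (a joint): Lid of the slider case: a flat wooden panel 92 by 138 mm, 6 mm thick, 0.12 kg. Hinge angle: 0 is shut, 1.9 rad (its stop) is fully open, leaning back away from the robot; it starts open. It is light and swings freely: pushed from behind past the upright (below about 1.5 rad) it falls shut softly by itself.
- lid_edge (a point): Middle of the lid's free edge (the one away from the hinge), 92 mm from the hinge; with the lid fully open it stands about 110 mm above the bench.
There are look-alikes about, which are no part of the job. What is meant by the compensator is not orange, pink or red, and is the smaller of those in its own colour.

How it is judged:
By the outcome, as a careful person would: the job done as asked, in the order asked, and still so for the second after the job is handed in, with the robot touching nothing.
It also fails if it takes over 104 s, if anything falls off the work surface, if the arm or the gripper's body presses on something with over 40 N, if the wrist force passes 120 N, or if a joint passes its speed limit or range.

### The arm

A 7-joint arm with a two-finger parallel gripper is mounted at the origin on the work surface. World frame = base frame: x ahead of the robot, y to its left, z up, the work surface at z = 0. Lengths are in m, angles in rad, forces in N, time in s.
With the tool pointing down it reaches from about 0.35 to 0.775 m from the base axis. Payload 3.1 kg.
Tool frame: the origin (TCP) lies between the finger pads; the fingertips stand 8 mm ahead of it and the grasp point (between the pads) lies 11 mm behind it; z points along the fingers, y is the line along which they close (so a half turn about z gives the same grasp; the last joint's range is limited). The gripper opens to 85 mm and grips with 20 to 120 N. Pads are 22 mm wide; open, the fingers measure 114 mm over their backs; the gripper's body (76 mm by 85 mm) begins 54 mm behind the grasp point. The pads swing forward as they close: fully open they stand 13 mm farther back than shut.
Start: joints at [-1.248, 0.311, 0.014, 1.512, -0.004, 1.319, -0.027], TCP at [0.196, 0.514, 0.239] pointing down, gripper open.
Joint ranges: [-2.7, 2.7], [-0.3, 1.91], [-1.27, 1.3], [0.12, 2.57], [-1.44, 4.58], [0.2, 2.03], [-3.05, 3.05]. Speed limits (rad/s): [2.79, 2.79, 3.14, 3.14, 3.14, 3.14, 3.14].

### API

Orientations are given as a unit quaternion [w, x, y, z].
In Python, from bench import r, viewer, ticket gives the robot as it stands.
- The arm moves only by the tool jog_arm, never from a script. Its argument "plan" is text: rows parted by semicolons, each of 7 numbers parted by spaces: the turn, a rotation vector about the tool's x, y, z each as a share of 45 degrees, from -1 to 1, then the shift along the tool's x, y, z each as a share of 0.5 m, from -1 to 1, then the opening, from -1 (shut) to 1 (fully open). A call has exactly 8 rows; each row is the pose to reach, as a shift and turn from the pose commanded when the call began, along the tool's axes at that moment; what a row does not reach only later rows make up. A row lasts 1/8 s, in which the tool goes at most 62.5 mm and 10.7 degrees, less where a joint would pass 70% of its speed; a pose out of reach is approached as far as the arm can. A call with a number of a shift or a turn outside -1 to 1 is refused whole. A call with a gripper value outside its range is refused whole. The fingers move at their own pace and stop on an object; "grip_force" is the grip in N (left out, the last holds). Time passes only in rows, so rows that repeat a pose let the fingers close, or fill a call up. It gives the time, the measured TCP pose, the force, the opening and the grip force at its end, in the units of the state.
- r.get_obs(): the state, without advancing time (a new reading comes with each control period).
- viewer.grab_frame(name): name is "side" or "top"; returns a dict with "pixels" (400x640x3 uint8, red, green, blue), "fx", "fy", "cx", "cy" (pixels), "k1" (the pictures are not rectified: a ray, as slopes to the right and down, at radius r is drawn at 1 + k1 r^2 times it, then the intrinsics apply), "rvec" (rotation vector, rad) and "tvec" (3), from world to camera coordinates, as OpenCV has them. Camera axes: x right, y down, z forward; pixel columns grow to the right and rows downward; lengths in m; the calibration is good to about 2 mm. A picture is of the moment at which its call begins. There is no depth.
- ticket.close_job(): hands the job in; it is judged then, once.
The state is a dict: "time": time; "qpos": joint angles; "joint_vel": joint speeds; "tau": joint torques, N m; "ee_pos": TCP position; "tool_rot": TCP orientation; "force": force on the tool from outside, world axes, zero at the start; "moment": the same for the moment, N m; "finger_gap": finger opening in m; "finger_force": force on a finger pad.
Only numpy, scipy, OpenCV 4.12 (cv2) and the standard library are available. Lean on these libraries where they do the work, as an engineer would, in place of code of your own. Each camera call takes 0.05 s, during which the arm holds its last target. There are 200 camera calls.

## Working session

There is one attempt and no reset: what is moved stays moved. The work goes in short steps, Python scripts to look and compute and a tool call to move; the robot and the scene stay as the last step left them, time stands still between calls to the robot, and variables do not carry over. Pictures are saved under pics/ and viewed, at most 14 in all, crops included, and the job is handed in when it is done.

Besides the shell and the picture viewer there is one more tool, called after "Call:" as a command line: name --argument value ..., lists and objects as JSON in quotes. jog_arm: Moves the arm, as the interface text tells. Its arguments: {"type":"object","properties":{"plan":{"type":"string"},"grip_force":{"type":"number"}},"required":["plan"]}

```bash
ls; mkdir -p pics
cat > h.py <<'E'
import numpy as np, cv2
from bench import r, viewer, ticket
def grab(n,save=None):
    f=viewer.grab_frame(n)
    if save: cv2.imwrite(f'pics/{save}.png',cv2.cvtColor(np.asarray(f['pixels']),cv2.COLOR_RGB2BGR))
    return f
def cam(f):
    R=cv2.Rodrigues(np.array(f['rvec'],float))[0]; t=np.array(f['tvec'],float); return R,t
def ray(f,u,v):
    x=(u-f['cx'])/f['fx'];y=(v-f['cy'])/f['fy'];rd=np.hypot(x,y);rr=rd
    for _ in range(30): rr=rd/(1+f['k1']*rr*rr)
    s=rr/rd if rd>0 else 1
    R,t=cam(f); return -R.T@t, R.T@np.array([x*s,y*s,1.])
def onz(f,u,v,z):
    o,d=ray(f,u,v); return o+d*(z-o[2])/d[2]
def proj(f,p):
    R,t=cam(f);c=R@np.asarray(p,float)+t;x,y=c[:2]/c[2];k=1+f['k1']*(x*x+y*y)
    return np.array([f['fx']*x*k+f['cx'],f['fy']*y*k+f['cy']])
def tri(f1,p1,f2,p2):
    A=[];b=[]
    for f,p in((f1,p1),(f2,p2)):
        o,d=ray(f,*p);d/=np.linalg.norm(d);M=np.eye(3)-np.outer(d,d);A.append(M);b.append(M@o)
    return np.linalg.lstsq(np.vstack(A),np.hstack(b),rcond=None)[0]
E
python3 - <<'E'
from h import *
for n in('top','side'):
    f=grab(n,n+'0'); print(n,{k:np.round(v,4) for k,v in f.items() if k!='pixels'}, -cam(f)[0].T@cam(f)[1])
o=r.get_obs();print({k:np.round(v,4) for k,v in o.items()})
E
```

```text
pics
top {'fx': np.float64(419.7141), 'fy': np.float64(419.7141), 'cx': np.float64(318.41), 'cy': np.float64(195.1291), 'k1': np.float64(0.0311), 'rvec': array([ 2.1687, -2.1962,  0.146 ]), 'tvec': array([0.0828, 0.4527, 1.0762])} [0.34058085 0.11094638 1.11428657]
side {'fx': np.float64(418.205), 'fy': np.float64(418.205), 'cx': np.float64(314.6435), 'cy': np.float64(202.4311), 'k1': np.float64(-0.041), 'rvec': array([ 2.0114, -0.8127,  0.4393]), 'tvec': array([-0.2521,  0.2475,  0.8023])} [-0.19259442 -0.56982291  0.63781559]
{'time': np.float64(0.1), 'qpos': array([-1.2477,  0.3117,  0.014 ,  1.5129, -0.0044,  1.3192, -0.0272]), 'joint_vel': array([ 0.0009,  0.0009,  0.002 , -0.0041, -0.0003, -0.0008,  0.0007]), 'tau': array([ 6.00000e-04, -3.80852e+01,  1.46700e-01, -2.31240e+01,
        1.23000e-02,  8.10000e-03, -0.00000e+00]), 'ee_pos': array([0.196 , 0.5132, 0.2383]), 'tool_rot': array([-1.000e-04,  1.813e-01,  9.834e-01, -1.100e-03]), 'force': array([ 0.3323, -1.5825,  0.0847]), 'moment': array([-0.0561,  0.024 , -0.0265]), 'finger_force': np.float64(0.0), 'finger_gap': np.float64(0.0852)}
```

View pics/top0.png

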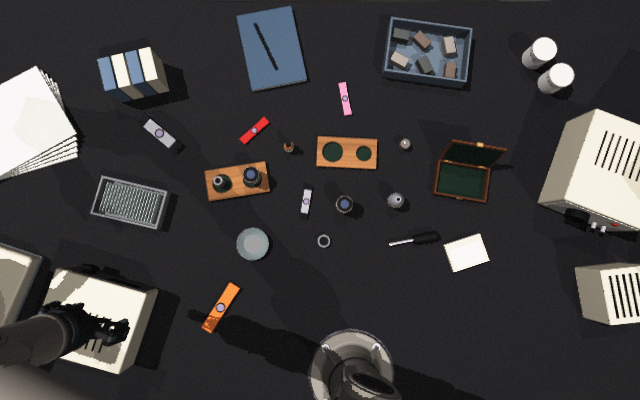

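View pics/side0.png

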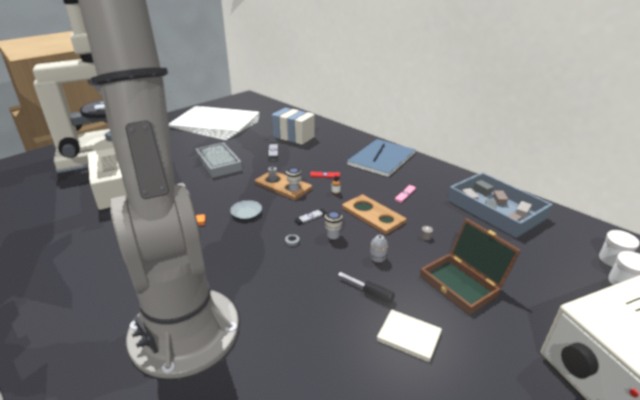

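Top view: the slider-shaped things are grey (306,201), bigger grey (160,133), red (255,130), pink (345,98) and orange (220,307). The small grey one fits (not orange, pink or red, and the smaller of its colour). I'll confirm it in a crop.

Run:
```python
import cv2,numpy as np
a=cv2.imread('pics/top0.png')[105:235,135:515]
b=cv2.imread('pics/side0.png')[135:315,235:535]
a=cv2.resize(a,(800,274),interpolation=cv2.INTER_CUBIC);b=cv2.resize(b,(533,320),interpolation=cv2.INTER_CUBIC)
c=np.zeros((594,800,3),np.uint8);c[:274]=a;c[274:,:533]=b
cv2.imwrite('pics/crop0.png',c)
```

```text
(no output)
```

View pics/crop0.png

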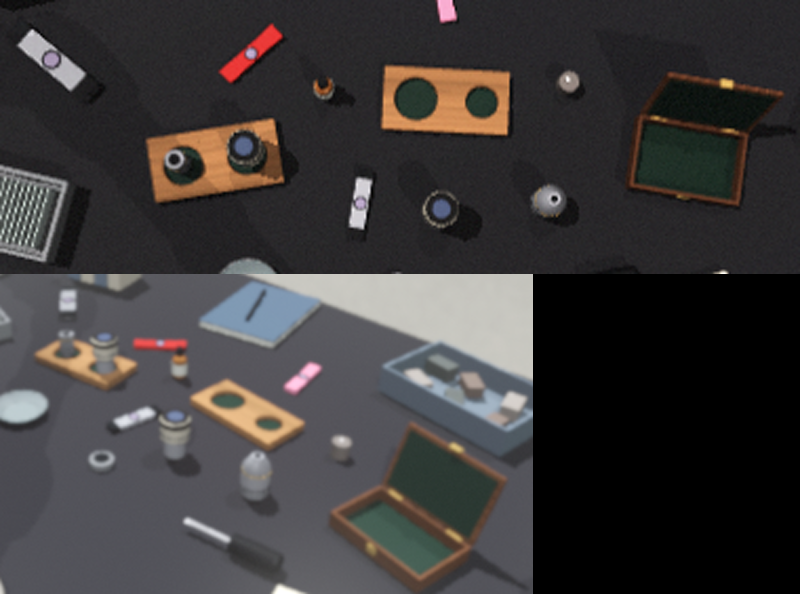

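Crop: the small chrome bar at crop (360,203), i.e. top (306,201), has black ends and a window, and is the smaller of the two greys. The short objective stands in the left (+y) eyepiece well at top (221,182), and the packed eyepiece is at (251,176). Next I'll measure.

```bash
cat > m.py <<'E'
from h import *
def comp(mask,near,minA=15):
    n,l,s,c=cv2.connectedComponentsWithStats(mask.astype(np.uint8),connectivity=8)
    k=[i for i in range(1,n) if s[i,4]>=minA]
    i=min(k,key=lambda i:np.hypot(*(c[i]-near))); return l==i,c[i],s[i]
def hsv(f): return [x.astype(int) for x in cv2.split(cv2.cvtColor(np.asarray(f['pixels']),cv2.COLOR_RGB2HSV))]
def rect(f,m,z):
    """min area rect of world points of hull of mask at height z"""
    c=max(cv2.findContours(m.astype(np.uint8),cv2.RETR_EXTERNAL,cv2.CHAIN_APPROX_NONE)[0],key=len)[:,0]
    p=np.array([onz(f,*q,z)[:2] for q in c],np.float32); return cv2.minAreaRect(p*1000)
E
python3 - <<'E'
from m import *
T=grab('top');S=grab('side')
h,s,v=hsv(T)
wood=(h>6)&(h<22)&(s>110)&(v>90)
for n,p in(('obj',(347,153)),('eye',(237,181))):
    m,c,st=comp(wood,p,200); print(n,'px',c.round(1),st,'rect mm',rect(T,m,.013))
    mm=m.astype(np.uint8); 
    cs,hi=cv2.findContours(mm,cv2.RETR_CCOMP,cv2.CHAIN_APPROX_NONE)
    for q,hh in zip(cs,hi[0]):
        if hh[3]>=0 and len(q)>15:
            e=cv2.fitEllipse(q); print('  well',np.round(e[0],1),np.round(e[1],1),onz(T,*e[0],.013).round(4))
for n,p in(('comp',(306,201)),('big',(160,133))):
    m,c,st=comp((s<70)&(v>110),p,40); print(n,c.round(1),st,rect(T,m,.008))
for f,nm,pts in((T,'T',{'short':(219,181),'packed':(251,174),'loose':(344,204),'long':(397,199)}),(S,'S',{'short':(272,171),'packed':(294,172),'loose':(334,214),'long':(379,240)})):
    h,s,v=hsv(f)
    for n,p in pts.items():
        u,w=p; print(nm,n); 
        b=(h>105)&(h<135)&(s>50)&(v>50); 
        try: m,c,st=comp(b,p,6); print('  blue',c.round(1),st, onz(f,*c,.062).round(4))
        except Exception as e: print(e)
# patches
P=np.asarray(T['pixels']).astype(int).sum(2)//3
print(P[170:196,208:236]); print(P[186:214,383:412])
E
```

```text
obj px [347.5 152.1] [ 316  136   61   33 1336] rect mm ((569.6465454101562, 0.41713714599609375), (160.991943359375, 82.54985046386719), 86.4296646118164)
  well [363.2 153. ] [15.6 16.2] [ 0.5666 -0.0446  0.013 ]
  well [332.  151.3] [20.7 21.6] [0.5718 0.0387 0.013 ]
eye px [235.7 181. ] [ 204  161   66   40 1285] rect mm ((495.551513671875, 291.27813720703125), (82.0976791381836, 161.48001098632812), 8.664344787597656)
  well [221.6 183.1] [19.  20.6] [0.4891 0.3305 0.013 ]
  well [251.9 177.2] [19.9 23.9] [0.5042 0.2515 0.013 ]
comp [305.7 201. ] [301 189  11  25 172] ((440.1607971191406, 110.51310729980469), (19.15289878845215, 62.85667419433594), 79.89627838134766)
big [158.9 133. ] [143 119  32  29 341] ((625.7125854492188, 497.02325439453125), (89.27957916259766, 29.108064651489258), 49.09857177734375)
T short
  blue [250.2 174. ] [246 170   9   9  69] [0.505  0.2495 0.062 ]
T packed
  blue [250.2 174. ] [246 170   9   9  69] [0.505  0.2495 0.062 ]
T loose
  blue [344.2 203.6] [340 199   9  10  68] [0.4274 0.0136 0.062 ]
T long
  blue [344.2 203.6] [340 199   9  10  68] [0.4
[... 6046 characters left out ...]
 32  36  26  30  32  22  22  24  16  17  18  17
   17  23  19  25  19  18  19  15  22  39  43]
 [ 40  39  37  35  37  35  37  36  37  34  22  24  17  13  16  19  17  19
   18  20  23  19  16  18  20  23  32  42  35]
 [ 38  39  34  34  36  35  37  38  36  35  36  34  24  24  24  15  18  22
   18  19  23  19  18  23  16  26  42  38  36]
 [ 37  37  33  35  38  35  35  33  34  37  32  32  36  35  35  22  20  25
   20  15  23  22  28  27  29  39  41  37  40]
 [ 38  41  35  33  35  30  30  35  34  37  35  37  35  36  33  34  37  39
   24  26  29  33  38  38  40  42  40  39  39]
 [ 39  39  41  35  35  39  40  37  35  36  36  38  36  34  34  37  41  42
   37  39  37  35  39  41  41  34  40  38  41]]
```

Run:
```python
import cv2,numpy as np
T=cv2.imread('pics/top0.png');S=cv2.imread('pics/side0.png')
def z(a,u,v,w,h,k): return cv2.resize(a[v:v+h,u:u+w],(w*k,h*k),interpolation=cv2.INTER_NEAREST)
c=np.zeros((600,800,3),np.uint8)
def put(a,x,y): c[y:y+a.shape[0],x:x+a.shape[1]]=a
put(z(T,425,130,90,80,4),0,0)        # 360x320
put(z(S,415,215,105,100,4),370,0)    # 420x400
put(z(S,250,155,60,45,5),0,330)     # 300x225
put(z(S,360,230,36,38,5),310,405)   # 180x190
put(z(S,315,205,36,38,5),500,405)
cv2.imwrite('pics/crop1.png',c)
```

```text
(no output)
```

View pics/crop1.png

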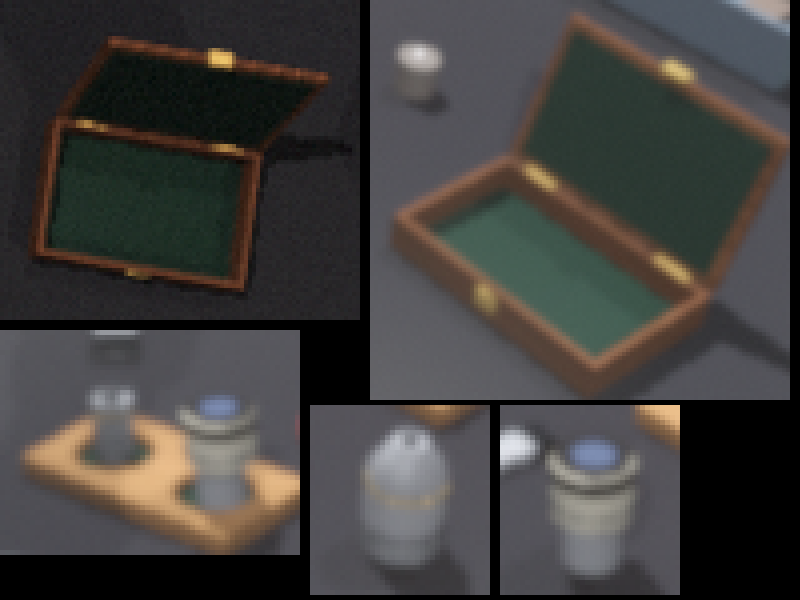

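Top crop: case rim corners at about (433.8,193), (486,202.5), (490.5,168.8) and (438.8,160), with the lid edge from (452,139.5) to (507,149.5). Side view: the same corners at (421,270), (472,306), (500,288) and (450,254.5), short nose (272,168.5), long nose (380,236.5). I'll triangulate these.

Run:
```python
from m import *
T=grab('top');S=grab('side')
D={'short':((217.6,180.2),(272.1,168.5)),'packed':((250.2,174),(293.4,169.7)),'loose':((344.2,203.6),(333.3,214.3)),'long':((398,198.8),(380.1,236.5)),
'cNL':((433.5,192.7),(421,269.7)),'cNR':((485.6,202.2),(471.4,306)),'cFR':((490.2,168.4),(499.7,287.8)),'cFL':((438.4,159.7),(449.7,254.2)),
'lidL':((452,139.3),(465.8,219)),'lidR':((506.5,149.3),(611-0,250))}
for n,(a,b) in D.items():
    print(n,tri(T,a,S,b).round(4),'z.062',onz(T,*a,.062)[:2].round(4),'z.047',onz(T,*a,.047)[:2].round(4),'z.022',onz(T,*a,.022)[:2].round(4))
c=np.array([onz(T,*D[k][0],.022)[:2] for k in('cNL','cNR','cFR','cFL')],np.float32)*1000
print(c.mean(0),cv2.minAreaRect(c))
for n,f,p in(('comp',S,(311,216)),):
    h,s,v=hsv(f); m,q,st=comp((s<70)&(v>135),p,30); m2=comp((hsv(T)[1]<70)&(hsv(T)[2]>110),(306,201),30); print(q,st,tri(T,m2[1],S,q).round(4))
```

```text
short [0.4922 0.3345 0.0448] z.062 [0.49   0.3307] z.047 [0.4921 0.3339] z.022 [0.4957 0.3391]
packed [0.5038 0.2487 0.0689] z.062 [0.505  0.2495] z.047 [0.5074 0.2515] z.022 [0.5113 0.2548]
loose [0.4271 0.0138 0.0629] z.062 [0.4274 0.0136] z.047 [0.4286 0.0122] z.022 [0.4307 0.0098]
long [ 0.4379 -0.1229  0.063 ] z.062 [ 0.438  -0.1231] z.047 [ 0.4394 -0.1264] z.022 [ 0.4417 -0.132 ]
cNL [ 0.4571 -0.2275  0.0178] z.062 [ 0.4525 -0.214 ] z.047 [ 0.4541 -0.2187] z.022 [ 0.4568 -0.2264]
cNR [ 0.4302 -0.3621  0.0246] z.062 [ 0.4269 -0.3454] z.047 [ 0.4281 -0.3519] z.022 [ 0.4301 -0.3628]
cFR [ 0.5194 -0.3786  0.0247] z.062 [ 0.5134 -0.362 ] z.047 [ 0.5159 -0.3687] z.022 [ 0.52 -0.38]
cFL [ 0.5457 -0.2444  0.0204] z.062 [ 0.5373 -0.2302] z.047 [ 0.5401 -0.235 ] z.022 [ 0.5448 -0.2431]
lidL [ 0.579  -0.2507  0.1066] z.062 [ 0.5901 -0.2675] z.047 [ 0.5937 -0.2729] z.022 [ 0.5996 -0.2819]
lidR [ 0.5836 -0.4586  0.1195] z.062 [ 0.5626 -0.4067] z.047 [ 0.5657 -0.414 ] z.022 [ 0.571  -0.4263]
[ 487.92365 -303.07254] ((488.12628173828125, -303.0909729003906), (139.07215881347656, 91.45870208740234), 79.16609954833984)
[310.20138889 215.24305556] [299 210  23  12 144] [0.4397 0.1107 0.0071]
```

```bash
cat > p.py <<'E'
import sys, numpy as np
from bench import r
from scipy.spatial.transform import Rotation as Ro
# usage: p.py x,y,z,yaw,gap_mm,rows ...   ('-' keeps value)
o=r.get_obs(); p0=np.array(o['ee_pos']); R=Ro.from_quat(np.roll(o['tool_rot'],-1)).as_matrix()
yaw0=np.degrees(np.arctan2(R[1,1],R[0,1])); cur=[*p0,yaw0,o['finger_gap']*1000]; out=[]
for a in sys.argv[1:]:
    w=a.split(','); t=[c if s=='-' else float(s) for s,c in zip(w[:5],cur)]; n=int(w[5])
    for k in range(1,n+1):
        q=[c+(u-c)*k/n for c,u in zip(cur,t)]; q[4]=t[4]
        d=R.T@(np.array(q[:3])-p0)/.5
        out.append(f"0 0 {-(q[3]-yaw0)/45:.2f} {d[0]:.3f} {d[1]:.3f} {d[2]:.3f} {np.clip(2*q[4]/85-1,-1,1):.2f}")
    cur=t
print('t',round(o['time'],2),'p',p0.round(4),'yaw',round(yaw0,1),'gap',round(o['finger_gap'],4),'F',np.round(o['force'],1),'ff',round(o['finger_force'],1),'tilt',R[:,2].round(3)); print('; '.join(out),len(out))
E
python3 p.py .492,.334,.239,34,55,8
```

```text
t 0.3 p [0.1961 0.5136 0.2389] yaw 69.1 gap 0.0853 F [-0.5 -0.2  0.9] ff 0.0 tilt [-0.    -0.001 -1.   ]
0 0 0.10 -0.085 -0.016 -0.000 0.29; 0 0 0.19 -0.170 -0.031 -0.000 0.29; 0 0 0.29 -0.255 -0.047 -0.000 0.29; 0 0 0.39 -0.340 -0.062 -0.000 0.29; 0 0 0.49 -0.426 -0.078 -0.000 0.29; 0 0 0.58 -0.511 -0.093 -0.000 0.29; 0 0 0.68 -0.596 -0.109 -0.000 0.29; 0 0 0.78 -0.681 -0.124 -0.000 0.29 8
```

Call:
jog_arm --plan "0 0 0.1 -0.085 -0.016 0 0.29; 0 0 0.19 -0.17 -0.031 0 0.29; 0 0 0.29 -0.255 -0.047 0 0.29; 0 0 0.39 -0.34 -0.062 0 0.29; 0 0 0.49 -0.426 -0.078 0 0.29; 0 0 0.58 -0.511 -0.093 0 0.29; 0 0 0.68 -0.596 -0.109 0 0.29; 0 0 0.78 -0.681 -0.124 0 0.29" --grip_force 30

```text
time: 1.3
ee_pos: [0.4932, 0.3337, 0.2393]
tool_rot: [-0.0, 0.47, 0.882, 0.0]
force: [-0.2, 0.5, -0.5]
finger_gap: 0.0551
finger_force: 0.0
```

```bash
python3 p.py .492,.334,.08,-,55,5 .492,.334,.029,-,55,3
```

```text
t 1.3 p [0.4932 0.3337 0.2393] yaw 33.9 gap 0.0551 F [-0.2  0.5 -0.5] ff 0.0 tilt [-0.  0. -1.]
0 0 -0.00 0.000 -0.000 0.064 0.29; 0 0 -0.00 0.001 -0.001 0.127 0.29; 0 0 -0.00 0.001 -0.001 0.191 0.29; 0 0 -0.00 0.001 -0.001 0.255 0.29; 0 0 -0.00 0.002 -0.002 0.319 0.29; 0 0 -0.00 0.002 -0.002 0.353 0.29; 0 0 -0.00 0.002 -0.002 0.387 0.29; 0 0 -0.00 0.002 -0.002 0.421 0.29 8
```

Call:
jog_arm --plan "0 0 0 0 0 0.064 0.29; 0 0 0 0.001 -0.001 0.127 0.29; 0 0 0 0.001 -0.001 0.191 0.29; 0 0 0 0.001 -0.001 0.255 0.29; 0 0 0 0.002 -0.002 0.319 0.29; 0 0 0 0.002 -0.002 0.355 0.29; 0 0 0 0.002 -0.002 0.391 0.29; 0 0 0 0.002 -0.002 0.427 0.29"

```text
time: 2.3
ee_pos: [0.4915, 0.3352, 0.0255]
tool_rot: [0.0, 0.469, 0.883, 0.001]
force: [-0.7, 0.5, -0.6]
finger_gap: 0.055
finger_force: 0.0
```

Call:
jog_arm --plan "0 0 0 0 0 0 0.1; 0 0 0 0 0 0 -0.1; 0 0 0 0 0 0 -0.3; 0 0 0 0 0 0 -0.5; 0 0 0 0 0 0 -0.6; 0 0 0 0 0 0 -0.7; 0 0 0 0 0 0 -0.7; 0 0 0 0 0 0 -0.7"

```text
time: 3.3
ee_pos: [0.4915, 0.3352, 0.0269]
tool_rot: [0.0, 0.469, 0.883, 0.001]
force: [-0.8, 0.0, 5.5]
finger_gap: 0.0248
finger_force: 30.1
```

```bash
python3 p.py -,-,.12,-,12,8; python3 -c "
from h import *
grab('side','s1')
im=cv2.imread('pics/s1.png')[110:240,210:350];cv2.imwrite('pics/s1c.png',cv2.resize(im,None,fx=4,fy=4))"
```

```text
t 3.3 p [0.4915 0.3352 0.0269] yaw 34.0 gap 0.0248 F [-0.8  0.   5.5] ff 30.1 tilt [ 0.002  0.001 -1.   ]
0 0 -0.00 0.000 0.000 -0.023 -0.72; 0 0 -0.00 0.000 0.000 -0.047 -0.72; 0 0 -0.00 0.000 0.000 -0.070 -0.72; 0 0 -0.00 0.000 0.000 -0.093 -0.72; 0 0 -0.00 0.000 0.000 -0.116 -0.72; 0 0 -0.00 0.000 0.000 -0.140 -0.72; 0 0 -0.00 0.000 0.000 -0.163 -0.72; 0 0 -0.00 0.000 0.000 -0.186 -0.72 8
```

View pics/s1c.png

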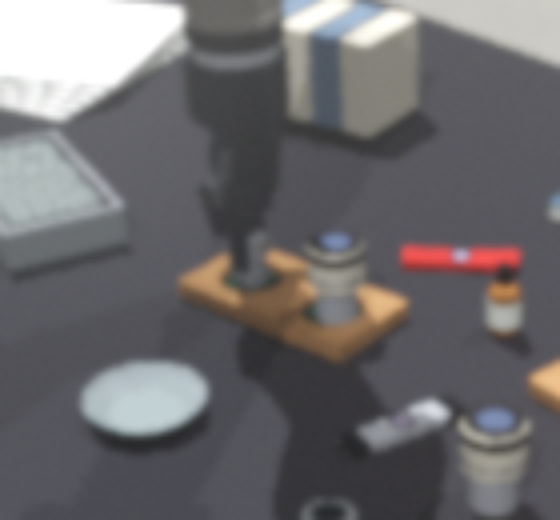

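Side crop: the fingers hold the short objective in the left well at about (255,260) in the crop, and the packed eyepiece next to it is undisturbed. The gap is 24.8 mm at 30 N, so I'll lift.

```bash
python3 p.py -,-,.14,-,12,4 .529,.145,.14,-,12,4
```

```text
t 3.35 p [0.4915 0.3352 0.0269] yaw 34.0 gap 0.0248 F [-0.3  0.1  6.1] ff 30.1 tilt [ 0.002  0.001 -1.   ]
0 0 -0.00 0.000 0.000 -0.057 -0.72; 0 0 -0.00 0.000 0.000 -0.113 -0.72; 0 0 -0.00 0.000 0.000 -0.170 -0.72; 0 0 -0.00 0.000 0.000 -0.226 -0.72; 0 0 -0.00 -0.089 -0.037 -0.226 -0.72; 0 0 -0.00 -0.179 -0.075 -0.226 -0.72; 0 0 -0.00 -0.268 -0.113 -0.227 -0.72; 0 0 -0.00 -0.357 -0.150 -0.227 -0.72 8
```

Call:
jog_arm --plan "0 0 0 0 0 -0.03 -0.72; 0 0 0 0 0 -0.08 -0.72; 0 0 0 0 0 -0.15 -0.72; 0 0 0 0 0 -0.226 -0.72; 0 0 0 -0.07 -0.029 -0.227 -0.72; 0 0 0 -0.16 -0.067 -0.227 -0.72; 0 0 0 -0.26 -0.109 -0.227 -0.72; 0 0 0 -0.357 -0.15 -0.227 -0.72"

```text
time: 4.35
ee_pos: [0.5283, 0.143, 0.1396]
tool_rot: [0.0, 0.469, 0.883, -0.0]
force: [0.4, 0.9, -1.0]
finger_gap: 0.025
finger_force: 29.6
```

```bash
python3 p.py .5667,-.0453,.14,-,12,6 .5667,-.0453,.12,-,12,2
```

```text
t 4.35 p [0.5283 0.143  0.1396] yaw 34.0 gap 0.025 F [ 0.4  0.9 -1. ] ff 29.6 tilt [-0. -0. -1.]
0 0 -0.00 -0.059 -0.024 -0.000 -0.72; 0 0 -0.00 -0.118 -0.049 -0.000 -0.72; 0 0 -0.00 -0.178 -0.073 -0.000 -0.72; 0 0 -0.00 -0.237 -0.098 -0.000 -0.72; 0 0 -0.00 -0.296 -0.122 -0.001 -0.72; 0 0 -0.00 -0.355 -0.147 -0.001 -0.72; 0 0 -0.00 -0.355 -0.147 0.019 -0.72; 0 0 -0.00 -0.355 -0.147 0.039 -0.72 8
```

Call:
jog_arm --plan "0 0 0 -0.07 -0.029 0 -0.72; 0 0 0 -0.14 -0.058 0 -0.72; 0 0 0 -0.21 -0.087 0 -0.72; 0 0 0 -0.28 -0.116 0 -0.72; 0 0 0 -0.335 -0.139 0 -0.72; 0 0 0 -0.355 -0.147 0.03 -0.72; 0 0 0 -0.355 -0.147 0.07 -0.72; 0 0 0 -0.355 -0.147 0.11 -0.72"

```text
time: 5.35
ee_pos: [0.5659, -0.0417, 0.0826]
tool_rot: [-0.001, 0.469, 0.883, 0.0]
force: [-0.0, 0.9, -2.2]
finger_gap: 0.0248
finger_force: 29.6
```

```bash
python3 p.py .5667,-.0453,.0275,-,12,8; python3 -c "
from h import *
grab('side','s2');grab('top','t2')
a=cv2.imread('pics/s2.png')[140:250,310:430];b=cv2.imread('pics/t2.png')[100:210,290:410]
cv2.imwrite('pics/s2c.png',cv2.resize(np.hstack([a,b]),None,fx=3.3,fy=3.3))"
```

```text
t 5.35 p [ 0.5659 -0.0417  0.0826] yaw 34.1 gap 0.0248 F [-0.   0.9 -2.2] ff 29.6 tilt [-0.002  0.002 -1.   ]
0 0 -0.00 -0.001 -0.000 0.014 -0.72; 0 0 -0.00 -0.002 -0.001 0.028 -0.72; 0 0 -0.00 -0.003 -0.001 0.041 -0.72; 0 0 -0.00 -0.004 -0.001 0.055 -0.72; 0 0 -0.00 -0.004 -0.002 0.069 -0.72; 0 0 -0.00 -0.005 -0.002 0.083 -0.72; 0 0 -0.00 -0.006 -0.002 0.096 -0.72; 0 0 -0.00 -0.007 -0.003 0.110 -0.72 8
```

View pics/s2c.png

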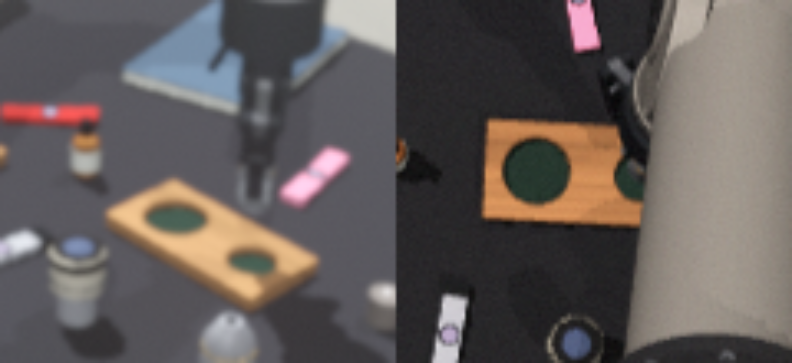

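Side: the objective hangs upright in the fingers at crop (256,190), on line with the narrow well. Top: the fingers are over the narrow well.

```bash
python3 p.py .5667,-.0453,.0275,-,12,8
```

```text
t 5.45 p [ 0.5636 -0.0413  0.0808] yaw 34.1 gap 0.0249 F [-1.   0.4 -1.5] ff 29.6 tilt [-0.008  0.002 -1.   ]
0 0 -0.00 -0.001 0.000 0.013 -0.72; 0 0 -0.00 -0.003 0.000 0.027 -0.72; 0 0 -0.00 -0.004 0.000 0.040 -0.72; 0 0 -0.00 -0.005 0.001 0.053 -0.72; 0 0 -0.00 -0.007 0.001 0.067 -0.72; 0 0 -0.00 -0.008 0.001 0.080 -0.72; 0 0 -0.00 -0.009 0.001 0.093 -0.72; 0 0 -0.00 -0.011 0.001 0.107 -0.72 8
```

Call:
jog_arm --plan "0 0 0 0 0 0 -0.72; 0 0 0 0 0 0 -0.72; 0 0 0 0 0 0 -0.72; 0 0 0 0 0 0 -0.72; 0 0 0 0 0 0 -0.72; 0 0 0 0 0 0 -0.72; 0 0 0 0 0 0 -0.72; 0 0 0 0 0 0 -0.72"

```text
time: 6.45
ee_pos: [0.5668, -0.0434, 0.0843]
tool_rot: [-0.0, 0.469, 0.883, 0.0]
force: [0.1, 0.0, -0.6]
finger_gap: 0.0248
finger_force: 29.6
```

```bash
python3 p.py .5667,-.0453,.0275,-,12,8; python3 -c "
from bench import r
o=r.get_obs();print(o['qpos'].round(3),o['joint_vel'].round(3),o['tau'].round(1))"
```

```text
t 6.45 p [ 0.5668 -0.0434  0.0843] yaw 34.0 gap 0.0248 F [ 0.1  0.  -0.6] ff 29.6 tilt [-0.  0. -1.]
0 0 -0.00 -0.000 -0.000 0.014 -0.72; 0 0 -0.00 -0.001 -0.001 0.028 -0.72; 0 0 -0.00 -0.001 -0.001 0.043 -0.72; 0 0 -0.00 -0.002 -0.001 0.057 -0.72; 0 0 -0.00 -0.002 -0.001 0.071 -0.72; 0 0 -0.00 -0.002 -0.002 0.085 -0.72; 0 0 -0.00 -0.003 -0.002 0.099 -0.72; 0 0 -0.00 -0.003 -0.002 0.114 -0.72 8
[-0.223  0.496  0.371  1.681 -0.206  1.003  0.813] [-0.001 -0.    -0.    -0.001  0.001 -0.001 -0.001] [  0.  -41.8   4.2 -20.    0.    0.    0. ]
```

Call:
jog_arm --plan "0 0 0 -0.001 0 0.02 -0.72; 0 0 0 -0.002 -0.001 0.045 -0.72; 0 0 0 -0.003 -0.002 0.065 -0.72; 0 0 0 -0.003 -0.002 0.082 -0.72; 0 0 0 -0.003 -0.002 0.095 -0.72; 0 0 0 -0.003 -0.002 0.104 -0.72; 0 0 0 -0.003 -0.002 0.11 -0.72; 0 0 0 -0.003 -0.002 0.113 -0.72"

```text
time: 7.45
ee_pos: [0.5669, -0.0452, 0.0278]
tool_rot: [0.0, 0.469, 0.883, 0.0]
force: [0.5, -1.2, -0.8]
finger_gap: 0.0249
finger_force: 29.6
```

Call:
jog_arm --plan "0 0 0 0 0 0 -0.72; 0 0 0 0 0 0 -0.72; 0 0 0 0 0 0.002 -0.72; 0 0 0 0 0 0.002 -0.72; 0 0 0 0 0 0.002 -0.72; 0 0 0 0 0 0.002 -0.72; 0 0 0 0 0 0.002 -0.72; 0 0 0 0 0 0.002 -0.72"

```text
time: 8.45
ee_pos: [0.567, -0.0453, 0.0269]
tool_rot: [0.0, 0.469, 0.883, 0.0]
force: [0.0, -0.3, -0.4]
finger_gap: 0.0252
finger_force: 29.7
```

Call:
jog_arm --plan "0 0 0 0 0 0.001 -0.72; 0 0 0 0 0 0.002 -0.72; 0 0 0 0 0 0.003 -0.72; 0 0 0 0 0 0.003 -0.72; 0 0 0 0 0 0.003 -0.72; 0 0 0 0 0 0.003 -0.72; 0 0 0 0 0 0.003 -0.72; 0 0 0 0 0 0.003 -0.72"

```text
time: 9.45
ee_pos: [0.567, -0.0453, 0.0268]
tool_rot: [0.0, 0.469, 0.883, 0.0]
force: [-2.6, 0.2, 8.9]
finger_gap: 0.0251
finger_force: 30.7
```

Call:
jog_arm --plan "0 0 0 0 0 -0.002 -0.72; 0 0 0 0 0 -0.002 -0.5; 0 0 0 0 0 -0.002 -0.4; 0 0 0 0 0 -0.002 -0.3; 0 0 0 0 0 -0.002 -0.1; 0 0 0 0 0 -0.002 0; 0 0 0 0 0 -0.01 0; 0 0 0 0 0 -0.06 0"

```text
time: 10.45
ee_pos: [0.565, -0.045, 0.0541]
tool_rot: [-0.002, 0.469, 0.883, -0.001]
force: [0.4, -0.3, 0.1]
finger_gap: 0.0427
finger_force: 0.0
```

```bash
python3 p.py -,-,.14,-,55,2 .438,-.123,.14,-,55,4 .438,-.123,.10,-,55,2
```

```text
t 10.45 p [ 0.565  -0.045   0.0541] yaw 34.0 gap 0.0427 F [ 0.4 -0.3  0.1] ff 0.0 tilt [-0.004  0.    -1.   ]
0 0 -0.00 0.000 -0.000 -0.086 0.29; 0 0 -0.00 0.000 -0.001 -0.172 0.29; 0 0 -0.00 0.004 -0.075 -0.172 0.29; 0 0 -0.00 0.007 -0.150 -0.171 0.29; 0 0 -0.00 0.010 -0.224 -0.171 0.29; 0 0 -0.00 0.013 -0.298 -0.171 0.29; 0 0 -0.00 0.013 -0.298 -0.131 0.29; 0 0 -0.00 0.013 -0.298 -0.091 0.29 8
```

Call:
jog_arm --plan "0 0 0 0 0 -0.086 0.1; 0 0 0 0 0 -0.172 0.41; 0 0 0 0.004 -0.075 -0.172 0.41; 0 0 0 0.007 -0.15 -0.172 0.41; 0 0 0 0.01 -0.224 -0.172 0.41; 0 0 0 0.013 -0.27 -0.172 0.41; 0 0 0 0.013 -0.298 -0.172 0.41; 0 0 0 0.013 -0.298 -0.172 0.41"

```text
time: 11.45
ee_pos: [0.4394, -0.1237, 0.1416]
tool_rot: [0.0, 0.47, 0.883, 0.0]
force: [0.7, -0.1, -0.2]
finger_gap: 0.0602
finger_force: 0.0
```

```bash
python3 -c "
from h import *
grab('side','s3');grab('top','t3')
a=cv2.imread('pics/s3.png')[150:280,310:430];b=cv2.imread('pics/t3.png')[100:230,290:410]
cv2.imwrite('pics/s3c.png',cv2.resize(np.hstack([a,b]),None,fx=3.3,fy=3.3))"
python3 p.py .438,-.123,.065,-,60,4 .438,-.123,.023,-,60,4
```

```text
t 11.55 p [ 0.4407 -0.1226  0.1415] yaw 34.1 gap 0.0601 F [-0.5  0.7  0. ] ff 0.0 tilt [ 0.001  0.    -1.   ]
0 0 -0.00 0.001 -0.001 0.038 0.41; 0 0 -0.00 0.001 -0.003 0.077 0.41; 0 0 -0.00 0.002 -0.004 0.115 0.41; 0 0 -0.00 0.002 -0.005 0.153 0.41; 0 0 -0.00 0.002 -0.005 0.174 0.41; 0 0 -0.00 0.002 -0.005 0.195 0.41; 0 0 -0.00 0.002 -0.005 0.216 0.41; 0 0 -0.00 0.002 -0.005 0.237 0.41 8
```

View pics/s3c.png

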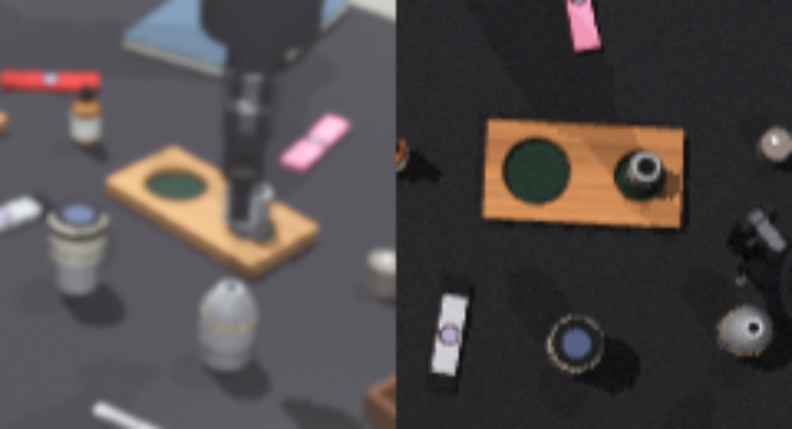

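Top crop: the short objective stands upright in the narrow well at crop (643,168). Side crop: the long objective at (228,325) and the loose eyepiece at (78,250) stand untouched. Next I'll descend on the long objective.

Call:
jog_arm --plan "0 0 0 0 -0.002 0.038 0.41; 0 0 0 0.001 -0.003 0.077 0.41; 0 0 0 0.001 -0.003 0.115 0.41; 0 0 0 0.001 -0.003 0.153 0.41; 0 0 0 0.001 -0.003 0.18 0.41; 0 0 0 0.001 -0.003 0.21 0.41; 0 0 0 0.001 -0.003 0.23 0.41; 0 0 0 0.001 -0.003 0.237 0.41"

```text
time: 12.55
ee_pos: [0.4379, -0.1235, 0.0222]
tool_rot: [-0.0, 0.469, 0.883, -0.0]
force: [-0.1, 0.7, -0.9]
finger_gap: 0.0605
finger_force: 0.0
```

Call:
jog_arm --plan "0 0 0 0 0 0 0.3; 0 0 0 0 0 0 0.1; 0 0 0 0 0 0 0; 0 0 0 0 0 0 -0.1; 0 0 0 0 0 0 -0.2; 0 0 0 0 0 0 -0.3; 0 0 0 0 0 0 -0.4; 0 0 0 0 0 0 -0.4" --grip_force 35

```text
time: 13.55
ee_pos: [0.4386, -0.1236, 0.0233]
tool_rot: [0.0, 0.469, 0.883, 0.0]
force: [-0.8, 1.5, 5.9]
finger_gap: 0.0369
finger_force: 35.0
```

```bash
python3 p.py -,-,.12,-,25,3 .572,.0385,.12,-,25,5
```

```text
t 13.55 p [ 0.4386 -0.1236  0.0233] yaw 34.0 gap 0.0369 F [-0.8  1.5  5.9] ff 35.0 tilt [ 0.001  0.    -1.   ]
0 0 -0.00 -0.000 0.000 -0.064 -0.41; 0 0 -0.00 -0.000 0.000 -0.129 -0.41; 0 0 -0.00 -0.000 0.000 -0.193 -0.41; 0 0 -0.00 0.024 0.081 -0.193 -0.41; 0 0 -0.00 0.048 0.161 -0.193 -0.41; 0 0 -0.00 0.072 0.242 -0.193 -0.41; 0 0 -0.00 0.096 0.322 -0.193 -0.41; 0 0 -0.00 0.119 0.403 -0.193 -0.41 8
```

Call:
jog_arm --plan "0 0 0 0 0 -0.03 -0.41; 0 0 0 0 0 -0.1 -0.41; 0 0 0 0 0 -0.17 -0.41; 0 0 0 0.015 0.05 -0.195 -0.41; 0 0 0 0.042 0.14 -0.195 -0.41; 0 0 0 0.071 0.24 -0.195 -0.41; 0 0 0 0.1 0.337 -0.195 -0.41; 0 0 0 0.119 0.403 -0.195 -0.41"

```text
time: 14.55
ee_pos: [0.5727, 0.0413, 0.1204]
tool_rot: [-0.0, 0.468, 0.884, 0.0]
force: [-0.4, -0.4, -1.5]
finger_gap: 0.0371
finger_force: 35.5
```

Call:
jog_arm --plan "0 0 0 0 0 0 -0.41; 0 0 0 0 0 0 -0.41; 0 0 0 0 0 0.02 -0.41; 0 0 0 0 0 0.04 -0.41; 0 0 0 0 0 0.06 -0.41; 0 0 0 0 0 0.08 -0.41; 0 0 0 0 0 0.09 -0.41; 0 0 0 0 0 0.09 -0.41"

```text
time: 15.55
ee_pos: [0.5715, 0.0384, 0.0747]
tool_rot: [-0.0, 0.469, 0.883, -0.0]
force: [0.3, -0.0, -1.2]
finger_gap: 0.0373
finger_force: 35.5
```

```bash
python3 p.py .572,.0385,.0285,-,25,8
```

```text
t 15.55 p [0.5715 0.0384 0.0747] yaw 34.0 gap 0.0373 F [ 0.3 -0.  -1.2] ff 35.5 tilt [-0.001 -0.    -1.   ]
0 0 -0.00 -0.000 0.000 0.012 -0.41; 0 0 -0.00 -0.000 0.000 0.023 -0.41; 0 0 -0.00 -0.000 0.000 0.035 -0.41; 0 0 -0.00 -0.000 0.000 0.046 -0.41; 0 0 -0.00 -0.000 0.001 0.058 -0.41; 0 0 -0.00 -0.000 0.001 0.069 -0.41; 0 0 -0.00 -0.000 0.001 0.081 -0.41; 0 0 -0.00 -0.000 0.001 0.092 -0.41 8
```

Call:
jog_arm --plan "0 0 0 0 0 0.015 -0.41; 0 0 0 0 0 0.035 -0.41; 0 0 0 0 0 0.055 -0.41; 0 0 0 0 0 0.07 -0.41; 0 0 0 0 0 0.08 -0.41; 0 0 0 0 0 0.086 -0.41; 0 0 0 0 0 0.09 -0.41; 0 0 0 0 0 0.092 -0.41"

```text
time: 16.55
ee_pos: [0.572, 0.0384, 0.0294]
tool_rot: [0.0, 0.469, 0.883, 0.0]
force: [0.7, 0.0, -0.2]
finger_gap: 0.0372
finger_force: 35.5
```

Call:
jog_arm --plan "0 0 0 0 0 0 -0.41; 0 0 0 0 0 0.001 -0.41; 0 0 0 0 0 0.002 -0.41; 0 0 0 0 0 0.002 -0.41; 0 0 0 0 0 0.003 -0.41; 0 0 0 0 0 0.003 -0.41; 0 0 0 0 0 0.003 -0.41; 0 0 0 0 0 0.003 -0.41"

```text
time: 17.55
ee_pos: [0.572, 0.0384, 0.0284]
tool_rot: [0.0, 0.469, 0.883, 0.0]
force: [-2.1, 0.4, 5.2]
finger_gap: 0.0372
finger_force: 36.1
```

Call:
jog_arm --plan "0 0 0 0 0 -0.001 -0.3; 0 0 0 0 0 -0.001 -0.1; 0 0 0 0 0 -0.001 0.1; 0 0 0 0 0 -0.001 0.3; 0 0 0 0 0 -0.001 0.35; 0 0 0 0 0 -0.02 0.41; 0 0 0 0 0 -0.1 0.41; 0 0 0 0 0 -0.2 0.41"

```text
time: 18.55
ee_pos: [0.571, 0.0384, 0.1285]
tool_rot: [-0.001, 0.469, 0.883, -0.001]
force: [-0.0, -0.1, 0.1]
finger_gap: 0.0602
finger_force: 0.0
```

```bash
python3 p.py -,-,.145,-,64,1 .4273,.0137,.145,-,64,4 .4273,.0137,.145,-,64,3
```

```text
t 18.55 p [0.571  0.0384 0.1285] yaw 34.0 gap 0.0602 F [-0.  -0.1  0.1] ff 0.0 tilt [-0.002 -0.    -1.   ]
0 0 -0.00 0.000 -0.000 -0.033 0.51; 0 0 -0.00 0.030 -0.067 -0.033 0.51; 0 0 -0.00 0.060 -0.133 -0.033 0.51; 0 0 -0.00 0.090 -0.199 -0.033 0.51; 0 0 -0.00 0.120 -0.266 -0.032 0.51; 0 0 -0.00 0.120 -0.266 -0.032 0.51; 0 0 -0.00 0.120 -0.266 -0.032 0.51; 0 0 -0.00 0.120 -0.266 -0.032 0.51 8
```

Call:
jog_arm --plan "0 0 0 0 0 -0.033 0.51; 0 0 0 0.03 -0.067 -0.033 0.51; 0 0 0 0.06 -0.133 -0.033 0.51; 0 0 0 0.09 -0.199 -0.033 0.51; 0 0 0 0.11 -0.245 -0.033 0.51; 0 0 0 0.12 -0.268 -0.033 0.51; 0 0 0 0.12 -0.268 -0.033 0.51; 0 0 0 0.12 -0.268 -0.033 0.51"

```text
time: 19.55
ee_pos: [0.4284, 0.0134, 0.1446]
tool_rot: [0.001, 0.469, 0.883, 0.0]
force: [1.1, -0.1, -0.3]
finger_gap: 0.0643
finger_force: 0.0
```

```bash
python3 p.py .4273,.0137,.08,-,64,4 .4273,.0137,.034,-,64,4;  python3 -c "
from h import *
grab('side','s4');grab('top','t4')
a=cv2.imread('pics/s4.png')[150:280,310:430];b=cv2.imread('pics/t4.png')[100:230,290:410]
cv2.imwrite('pics/s4c.png',cv2.resize(np.hstack([a,b]),None,fx=3.3,fy=3.3))"
```

```text
t 19.55 p [0.4284 0.0134 0.1446] yaw 34.0 gap 0.0643 F [ 1.1 -0.1 -0.3] ff 0.0 tilt [ 0.001 -0.    -1.   ]
0 0 -0.00 0.000 -0.000 0.032 0.51; 0 0 -0.00 0.001 -0.001 0.065 0.51; 0 0 -0.00 0.001 -0.001 0.097 0.51; 0 0 -0.00 0.002 -0.002 0.129 0.51; 0 0 -0.00 0.002 -0.002 0.152 0.51; 0 0 -0.00 0.002 -0.002 0.175 0.51; 0 0 -0.00 0.002 -0.002 0.198 0.51; 0 0 -0.00 0.002 -0.002 0.221 0.51 8
```

View pics/s4c.png

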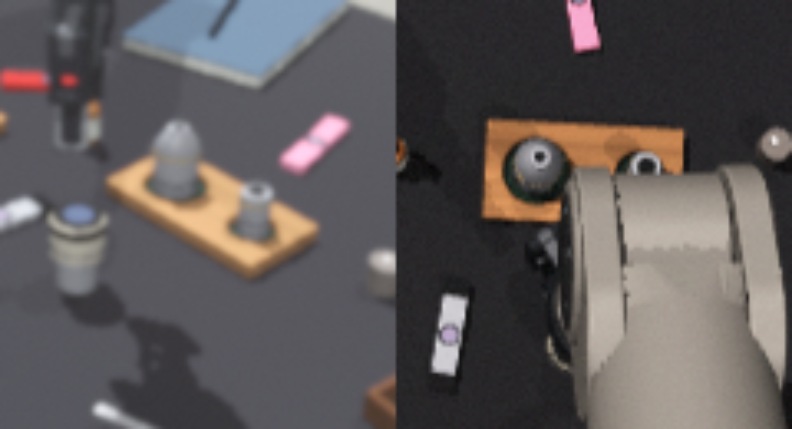

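Side crop: the long objective (178,165) stands in the wide well and the short one (257,210) in the narrow well, both upright. The eyepiece is at (78,250) below the gripper. Next is the eyepiece.

Call:
jog_arm --plan "0 0 0 0 0 0.032 0.51; 0 0 0 0.001 -0.001 0.065 0.51; 0 0 0 0.001 -0.001 0.097 0.51; 0 0 0 0.001 -0.001 0.129 0.51; 0 0 0 0.001 -0.001 0.155 0.51; 0 0 0 0.001 -0.001 0.18 0.51; 0 0 0 0.001 -0.001 0.205 0.51; 0 0 0 0.001 -0.001 0.22 0.51"

```text
time: 20.65
ee_pos: [0.4263, 0.0133, 0.0335]
tool_rot: [-0.0, 0.469, 0.883, -0.0]
force: [-0.0, 0.1, -0.1]
finger_gap: 0.0648
finger_force: 0.0
```

Call:
jog_arm --plan "0 0 0 0 0 0 0.4; 0 0 0 0 0 0 0.2; 0 0 0 0 0 0 0.1; 0 0 0 0 0 0 0; 0 0 0 0 0 0 -0.1; 0 0 0 0 0 0 -0.2; 0 0 0 0 0 0 -0.3; 0 0 0 0 0 0 -0.3" --grip_force 30

```text
time: 21.65
ee_pos: [0.4271, 0.0135, 0.0348]
tool_rot: [0.0, 0.469, 0.883, 0.0]
force: [-0.1, 0.7, 5.5]
finger_gap: 0.0415
finger_force: 30.3
```

```bash
python3 p.py -,-,.15,-,30,3 .458,.172,.15,-,30,5
```

```text
t 21.65 p [0.4271 0.0135 0.0348] yaw 34.0 gap 0.0415 F [-0.1  0.7  5.5] ff 30.3 tilt [ 0.001  0.    -1.   ]
0 0 -0.00 -0.000 0.000 -0.077 -0.29; 0 0 -0.00 -0.000 0.000 -0.154 -0.29; 0 0 -0.00 -0.000 0.000 -0.230 -0.29; 0 0 -0.00 0.046 0.046 -0.230 -0.29; 0 0 -0.00 0.091 0.092 -0.230 -0.29; 0 0 -0.00 0.137 0.137 -0.230 -0.29; 0 0 -0.00 0.183 0.183 -0.230 -0.29; 0 0 -0.00 0.228 0.229 -0.230 -0.29 8
```

Call:
jog_arm --plan "0 0 0 0 0 -0.04 -0.29; 0 0 0 0 0 -0.12 -0.29; 0 0 0 0 0 -0.2 -0.29; 0 0 0 0.03 0.03 -0.23 -0.29; 0 0 0 0.08 0.08 -0.23 -0.29; 0 0 0 0.13 0.13 -0.23 -0.29; 0 0 0 0.18 0.18 -0.23 -0.29; 0 0 0 0.23 0.23 -0.23 -0.29"

```text
time: 22.65
ee_pos: [0.457, 0.1737, 0.1485]
tool_rot: [-0.0, 0.47, 0.883, -0.001]
force: [0.7, -0.3, -1.0]
finger_gap: 0.0416
finger_force: 30.8
```

```bash
python3 p.py .4895,.3308,.15,-,30,5 .4895,.3308,.1,-,30,3
```

```text
t 22.65 p [0.457  0.1737 0.1485] yaw 34.0 gap 0.0416 F [ 0.7 -0.3 -1. ] ff 30.8 tilt [-0.002 -0.001 -1.   ]
0 0 -0.00 0.045 0.046 -0.001 -0.29; 0 0 -0.00 0.090 0.092 -0.001 -0.29; 0 0 -0.00 0.135 0.138 -0.002 -0.29; 0 0 -0.00 0.179 0.184 -0.003 -0.29; 0 0 -0.00 0.224 0.230 -0.003 -0.29; 0 0 -0.00 0.224 0.230 0.030 -0.29; 0 0 -0.00 0.224 0.230 0.063 -0.29; 0 0 -0.00 0.224 0.230 0.097 -0.29 8
```

Call:
jog_arm --plan "0 0 0 0.045 0.046 0 -0.29; 0 0 0 0.09 0.092 0 -0.29; 0 0 0 0.135 0.138 0 -0.29; 0 0 0 0.18 0.184 0 -0.29; 0 0 0 0.212 0.218 0 -0.29; 0 0 0 0.224 0.23 0 -0.29; 0 0 0 0.224 0.23 0.03 -0.29; 0 0 0 0.224 0.23 0.06 -0.29"

```text
time: 23.65
ee_pos: [0.49, 0.3281, 0.1177]
tool_rot: [-0.0, 0.47, 0.883, -0.001]
force: [-0.0, -0.2, -1.9]
finger_gap: 0.0414
finger_force: 30.8
```

Call:
jog_arm --plan "0 0 0 0 0 0 -0.29; 0 0 0 0 0 0 -0.29; 0 0 0 0 0 0 -0.29; 0 0 0 0 0 0.02 -0.29; 0 0 0 0 0 0.04 -0.29; 0 0 0 0 0 0.05 -0.29; 0 0 0 0 0 0.05 -0.29; 0 0 0 0 0 0.05 -0.29"

```text
time: 24.65
ee_pos: [0.4904, 0.3303, 0.0945]
tool_rot: [0.0, 0.469, 0.883, 0.0]
force: [0.5, -0.3, -1.8]
finger_gap: 0.0412
finger_force: 30.8
```

```bash
python3 p.py .4895,.3308,.0405,-,30,8; python3 -c "
from h import *
grab('side','s5');grab('top','t5')
a=cv2.imread('pics/s5.png')[110:220,220:340];b=cv2.imread('pics/t5.png')[130:240,180:300]
cv2.imwrite('pics/s5c.png',cv2.resize(np.hstack([a,b]),None,fx=3.3,fy=3.3))"
```

```text
t 24.65 p [0.4904 0.3303 0.0945] yaw 34.0 gap 0.0412 F [ 0.5 -0.3 -1.8] ff 30.8 tilt [ 0.  0. -1.]
0 0 -0.00 0.000 -0.000 0.013 -0.29; 0 0 -0.00 0.000 -0.000 0.027 -0.29; 0 0 -0.00 0.001 -0.000 0.040 -0.29; 0 0 -0.00 0.001 -0.001 0.054 -0.29; 0 0 -0.00 0.001 -0.001 0.067 -0.29; 0 0 -0.00 0.001 -0.001 0.081 -0.29; 0 0 -0.00 0.002 -0.001 0.094 -0.29; 0 0 -0.00 0.002 -0.001 0.108 -0.29 8
```

View pics/s5c.png

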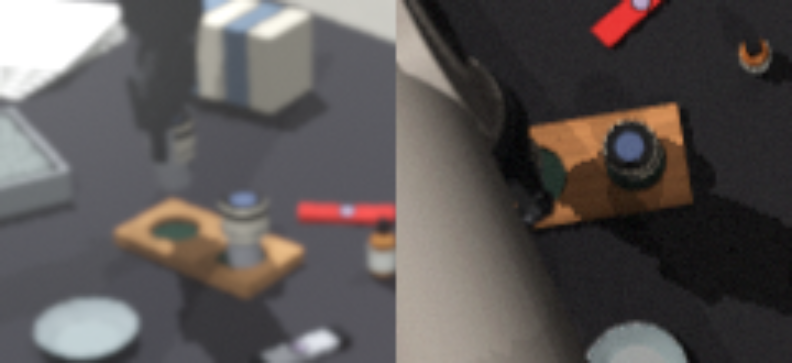

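Side crop: the held eyepiece is upright at (175,165), above the free well at (175,230). The packed one at (243,230) is undisturbed. Next I'll lower it.

Call:
jog_arm --plan "0 0 0 0 0 0.02 -0.29; 0 0 0 0.001 0 0.045 -0.29; 0 0 0 0.001 0 0.065 -0.29; 0 0 0 0.001 0 0.082 -0.29; 0 0 0 0.001 0 0.094 -0.29; 0 0 0 0.001 0 0.102 -0.29; 0 0 0 0.001 0 0.106 -0.29; 0 0 0 0.001 0 0.108 -0.29"

```text
time: 25.75
ee_pos: [0.4902, 0.3306, 0.0405]
tool_rot: [0.0, 0.469, 0.883, 0.0]
force: [-0.1, 0.6, -1.2]
finger_gap: 0.0415
finger_force: 30.8
```

Call:
jog_arm --plan "0 0 0 0 0 0 -0.29; 0 0 0 0 0 0.001 -0.29; 0 0 0 0 0 0.002 -0.29; 0 0 0 0 0 0.003 -0.29; 0 0 0 0 0 0.003 -0.29; 0 0 0 0 0 0.003 -0.29; 0 0 0 0 0 0.003 -0.29; 0 0 0 0 0 0.003 -0.29"

```text
time: 26.75
ee_pos: [0.4902, 0.3308, 0.0399]
tool_rot: [0.0, 0.469, 0.883, 0.0]
force: [-1.7, -1.0, 5.6]
finger_gap: 0.041
finger_force: 31.4
```

Call:
jog_arm --plan "0 0 0 0 0 -0.001 -0.2; 0 0 0 0 0 -0.001 0.1; 0 0 0 0 0 -0.001 0.3; 0 0 0 0 0 -0.001 0.4; 0 0 0 0 0 -0.001 0.5; 0 0 0 0 0 -0.02 0.51; 0 0 0 0 0 -0.1 0.51; 0 0 0 0 0 -0.2 0.51"

```text
time: 27.75
ee_pos: [0.4893, 0.3301, 0.1394]
tool_rot: [-0.0, 0.469, 0.883, -0.001]
force: [-0.3, -0.2, 0.2]
finger_gap: 0.0644
finger_force: 0.0
```

```bash
python3 p.py .440,.1107,.145,79.9,36,8
```

```text
t 27.75 p [0.4893 0.3301 0.1394] yaw 34.0 gap 0.0644 F [-0.3 -0.2  0.2] ff 0.0 tilt [-0.002 -0.001 -1.   ]
0 0 -0.13 -0.039 -0.041 -0.001 -0.15; 0 0 -0.26 -0.077 -0.082 -0.003 -0.15; 0 0 -0.38 -0.116 -0.123 -0.004 -0.15; 0 0 -0.51 -0.154 -0.164 -0.005 -0.15; 0 0 -0.64 -0.193 -0.204 -0.006 -0.15; 0 0 -0.77 -0.231 -0.245 -0.008 -0.15; 0 0 -0.89 -0.270 -0.286 -0.009 -0.15; 0 0 -1.02 -0.309 -0.327 -0.010 -0.15 8
```

Call:
jog_arm --plan "0 0 -0.13 -0.039 -0.041 -0.01 0.2; 0 0 -0.26 -0.077 -0.082 -0.01 -0.15; 0 0 -0.38 -0.116 -0.123 -0.01 -0.15; 0 0 -0.51 -0.154 -0.164 -0.01 -0.15; 0 0 -0.64 -0.193 -0.204 -0.01 -0.15; 0 0 -0.77 -0.231 -0.245 -0.01 -0.15; 0 0 -0.9 -0.28 -0.297 -0.01 -0.15; 0 0 -1 -0.309 -0.327 -0.01 -0.15"

```text
time: 28.75
ee_pos: [0.4408, 0.109, 0.1446]
tool_rot: [0.001, 0.096, 0.995, -0.0]
force: [-0.2, 0.8, -0.6]
finger_gap: 0.0362
finger_force: 0.0
```

```bash
python3 p.py .440,.1107,.05,79.9,36,8; python3 -c "
from h import *
grab('side','s6')
a=cv2.imread('pics/s6.png')[110:240,220:400]
cv2.imwrite('pics/s6c.png',cv2.resize(a,None,fx=4,fy=4))"
```

```text
t 28.75 p [0.4408 0.109  0.1446] yaw 79.0 gap 0.0362 F [-0.2  0.8 -0.6] ff 0.0 tilt [ 0.001 -0.    -1.   ]
0 0 -0.00 0.000 0.000 0.024 -0.15; 0 0 -0.00 0.001 0.001 0.047 -0.15; 0 0 -0.01 0.001 0.001 0.071 -0.15; 0 0 -0.01 0.001 0.002 0.095 -0.15; 0 0 -0.01 0.001 0.002 0.118 -0.15; 0 0 -0.01 0.002 0.002 0.142 -0.15; 0 0 -0.02 0.002 0.003 0.166 -0.15; 0 0 -0.02 0.002 0.003 0.189 -0.15 8
```

View pics/s6c.png

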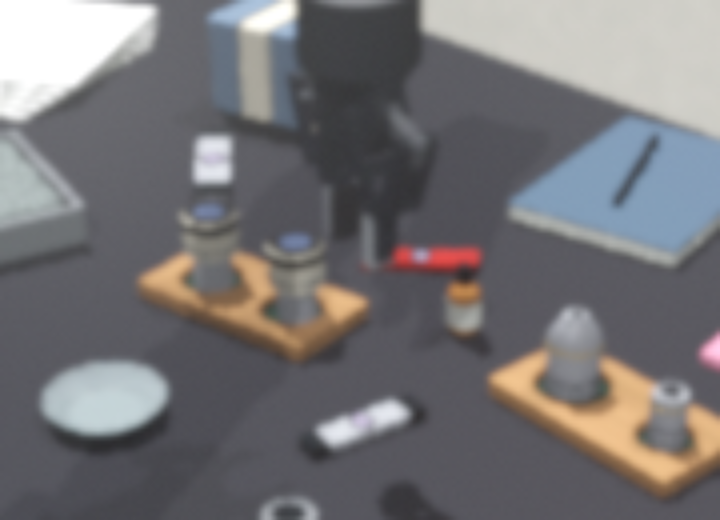

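Side crop: both eyepieces stand in their wells at (210,245) and (295,280), the objectives are in their block, and the compensator is still flat at (362,425). Next I'll descend on it.

Call:
jog_arm --plan "0 0 -0.01 0.001 0.001 0.05 -0.15; 0 0 -0.02 0.001 0.002 0.1 -0.15; 0 0 -0.02 0.001 0.002 0.15 -0.15; 0 0 -0.02 0.001 0.002 0.19 -0.15; 0 0 -0.02 0.001 0.002 0.22 -0.15; 0 0 -0.02 0.001 0.002 0.24 -0.15; 0 0 -0.02 0.001 0.002 0.255 -0.15; 0 0 -0.02 0.001 0.002 0.262 -0.15"

```text
time: 29.8
ee_pos: [0.4407, 0.1122, 0.0127]
tool_rot: [0.0, 0.088, 0.996, 0.0]
force: [-0.7, 0.2, -0.2]
finger_gap: 0.0362
finger_force: 0.0
```

Call:
jog_arm --plan "0 0 0 0 0 0.002 -0.15; 0 0 0 0 0 0.004 -0.15; 0 0 0 0 0 0.004 -0.15; 0 0 0 0 0 0.004 -0.15; 0 0 0 0 0 0.004 -0.15; 0 0 0 0 0 0.004 -0.15; 0 0 0 0 0 0.004 -0.15; 0 0 0 0 0 0.004 -0.15"

```text
time: 30.8
ee_pos: [0.4405, 0.1121, 0.0108]
tool_rot: [-0.0, 0.088, 0.996, 0.0]
force: [-0.6, -0.1, -0.1]
finger_gap: 0.0364
finger_force: 0.0
```

Call:
jog_arm --plan "0 0 0 0 -0.003 0 -0.15; 0 0 0 0 -0.003 0 -0.25; 0 0 0 0 -0.003 0 -0.35; 0 0 0 0 -0.003 0 -0.45; 0 0 0 0 -0.003 0 -0.55; 0 0 0 0 -0.003 0 -0.65; 0 0 0 0 -0.003 0 -0.75; 0 0 0 0 -0.003 0 -0.75" --grip_force 30

```text
time: 31.8
ee_pos: [0.4404, 0.1107, 0.011]
tool_rot: [0.0, 0.088, 0.996, 0.0]
force: [-1.6, -0.6, 3.0]
finger_gap: 0.0189
finger_force: 30.1
```

```bash
python3 p.py -,-,.12,-,8,4 .444,.0,.12,58,8,4
```

```text
t 31.8 p [0.4404 0.1107 0.011 ] yaw 79.9 gap 0.0189 F [-1.6 -0.6  3. ] ff 30.1 tilt [ 0.  0. -1.]
0 0 -0.00 -0.000 0.000 -0.055 -0.81; 0 0 -0.00 -0.000 0.000 -0.109 -0.81; 0 0 -0.00 -0.000 0.000 -0.164 -0.81; 0 0 -0.00 -0.000 0.000 -0.218 -0.81; 0 0 0.12 -0.012 -0.054 -0.218 -0.81; 0 0 0.24 -0.023 -0.108 -0.218 -0.81; 0 0 0.37 -0.035 -0.162 -0.218 -0.81; 0 0 0.49 -0.046 -0.217 -0.218 -0.81 8
```

Call:
jog_arm --plan "0 0 0 0 0 -0.03 -0.81; 0 0 0 0 0 -0.09 -0.81; 0 0 0 0 0 -0.16 -0.81; 0 0 0 0 0 -0.22 -0.81; 0 0 0.12 -0.01 -0.054 -0.24 -0.81; 0 0 0.26 -0.022 -0.11 -0.24 -0.81; 0 0 0.42 -0.034 -0.166 -0.24 -0.81; 0 0 0.6 -0.046 -0.22 -0.24 -0.81"

```text
time: 32.8
ee_pos: [0.4427, -0.0044, 0.1307]
tool_rot: [-0.0, 0.322, 0.947, -0.0]
force: [0.8, 0.5, -0.2]
finger_gap: 0.0188
finger_force: 29.7
```

```bash
python3 p.py .455,-.16,.13,10,8,8
```

```text
t 32.8 p [ 0.4427 -0.0044  0.1307] yaw 52.4 gap 0.0188 F [ 0.8  0.5 -0.2] ff 29.7 tilt [-0.001 -0.001 -1.   ]
0 0 0.12 -0.026 -0.029 0.000 -0.81; 0 0 0.24 -0.052 -0.058 0.000 -0.81; 0 0 0.35 -0.079 -0.087 0.001 -0.81; 0 0 0.47 -0.105 -0.116 0.001 -0.81; 0 0 0.59 -0.131 -0.145 0.001 -0.81; 0 0 0.71 -0.157 -0.174 0.001 -0.81; 0 0 0.82 -0.183 -0.203 0.001 -0.81; 0 0 0.94 -0.209 -0.232 0.001 -0.81 8
```

Call:
jog_arm --plan "0 0 0.12 -0.026 -0.029 0 -0.81; 0 0 0.24 -0.052 -0.058 0 -0.81; 0 0 0.36 -0.079 -0.087 0 -0.81; 0 0 0.48 -0.105 -0.116 0 -0.81; 0 0 0.6 -0.131 -0.145 0 -0.81; 0 0 0.72 -0.157 -0.174 0 -0.81; 0 0 0.84 -0.183 -0.203 0 -0.81; 0 0 0.94 -0.209 -0.232 0 -0.81"

```text
time: 33.8
ee_pos: [0.4559, -0.1591, 0.1306]
tool_rot: [-0.0, 0.641, 0.767, -0.0]
force: [-0.3, 0.1, -1.2]
finger_gap: 0.0186
finger_force: 29.7
```

```bash
python3 p.py .481,-.3017,.13,-10.8,8,7 -,-,-,-,8,1
```

```text
t 33.8 p [ 0.4559 -0.1591  0.1306] yaw 10.3 gap 0.0186 F [-0.3  0.1 -1.2] ff 29.7 tilt [-0.001 -0.    -1.   ]
0 0 0.07 -0.041 -0.000 0.000 -0.81; 0 0 0.13 -0.083 -0.000 0.000 -0.81; 0 0 0.20 -0.124 -0.001 0.000 -0.81; 0 0 0.27 -0.165 -0.001 0.001 -0.81; 0 0 0.33 -0.207 -0.001 0.001 -0.81; 0 0 0.40 -0.248 -0.001 0.001 -0.81; 0 0 0.47 -0.290 -0.001 0.001 -0.81; 0 0 0.47 -0.290 -0.001 0.001 -0.81 8
```

Call:
jog_arm --plan "0 0 0.08 -0.045 0 0 -0.81; 0 0 0.16 -0.09 0 0 -0.81; 0 0 0.24 -0.14 0 0 -0.81; 0 0 0.32 -0.19 0 0 -0.81; 0 0 0.4 -0.235 0 0 -0.81; 0 0 0.46 -0.275 0 0 -0.81; 0 0 0.47 -0.29 0 0 -0.81; 0 0 0.47 -0.29 0 0 -0.81"

```text
time: 34.8
ee_pos: [0.4836, -0.3001, 0.1306]
tool_rot: [-0.0, 0.769, 0.639, -0.0]
force: [-0.3, -0.5, 0.2]
finger_gap: 0.0184
finger_force: 29.7
```

```bash
python3 -c "
from h import *
grab('side','s7');grab('top','t7')
a=cv2.imread('pics/s7.png')[190:320,410:530];b=cv2.imread('pics/t7.png')[110:240,410:530]
cv2.imwrite('pics/s7c.png',cv2.resize(np.hstack([a,b]),None,fx=3.3,fy=3.3))"; python3 p.py .481,-.3017,.04,-10.8,8,6 .481,-.3017,.016,-10.8,8,2
```

```text
t 34.9 p [ 0.4838 -0.2987  0.1306] yaw -10.5 gap 0.0185 F [ 0.1  0.  -0.6] ff 29.7 tilt [-0.     0.001 -1.   ]
0 0 0.00 -0.001 -0.001 0.030 -0.81; 0 0 0.00 -0.002 -0.001 0.060 -0.81; 0 0 0.00 -0.004 -0.002 0.091 -0.81; 0 0 0.00 -0.005 -0.003 0.121 -0.81; 0 0 0.01 -0.006 -0.004 0.151 -0.81; 0 0 0.01 -0.007 -0.004 0.181 -0.81; 0 0 0.01 -0.007 -0.004 0.205 -0.81; 0 0 0.01 -0.007 -0.004 0.229 -0.81 8
```

View pics/s7c.png

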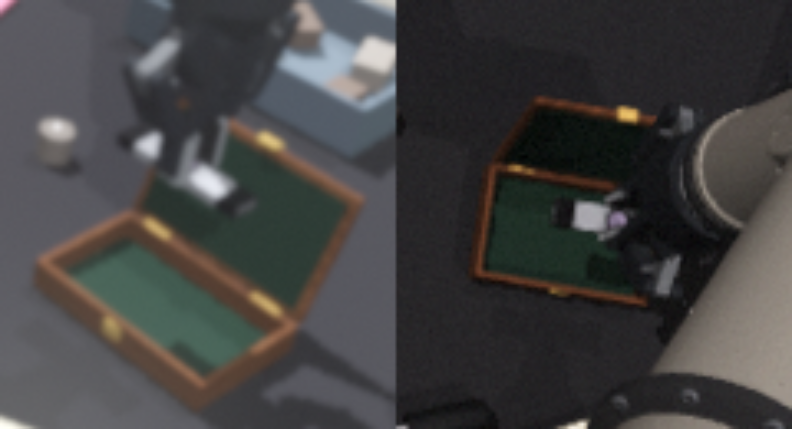

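Side crop: the bar is held level at (195,170) above the open case. Top: it is lengthwise along the case at (590,215) and inside the walls. Next I'll lower it.

Call:
jog_arm --plan "0 0 0 -0.001 -0.001 0.03 -0.81; 0 0 0.01 -0.003 -0.002 0.07 -0.81; 0 0 0.01 -0.004 -0.003 0.11 -0.81; 0 0 0.01 -0.005 -0.003 0.15 -0.81; 0 0 0.01 -0.005 -0.003 0.18 -0.81; 0 0 0.01 -0.005 -0.003 0.205 -0.81; 0 0 0.01 -0.005 -0.003 0.22 -0.81; 0 0 0.01 -0.005 -0.003 0.227 -0.81"

```text
time: 35.9
ee_pos: [0.4818, -0.3019, 0.017]
tool_rot: [-0.0, 0.772, 0.636, 0.0]
force: [-0.7, -0.8, -0.0]
finger_gap: 0.0185
finger_force: 29.7
```

Call:
jog_arm --plan "0 0 0 0 0 0 -0.81; 0 0 0 0 0 0.001 -0.81; 0 0 0 0 0 0.002 -0.81; 0 0 0 0 0 0.003 -0.81; 0 0 0 0 0 0.003 -0.81; 0 0 0 0 0 0.003 -0.81; 0 0 0 0 0 0.003 -0.81; 0 0 0 0 0 0.003 -0.81"

```text
time: 36.9
ee_pos: [0.4818, -0.302, 0.0158]
tool_rot: [0.0, 0.772, 0.636, 0.0]
force: [-0.4, -0.2, -0.4]
finger_gap: 0.0188
finger_force: 29.7
```

Call:
jog_arm --plan "0 0 0 0 0 0.001 -0.81; 0 0 0 0 0 0.002 -0.81; 0 0 0 0 0 0.002 -0.81; 0 0 0 0 0 0.002 -0.81; 0 0 0 0 0 0.002 -0.81; 0 0 0 0 0 0.002 -0.81; 0 0 0 0 0 0.002 -0.81; 0 0 0 0 0 0.002 -0.81"

```text
time: 37.9
ee_pos: [0.4818, -0.302, 0.015]
tool_rot: [0.0, 0.772, 0.636, 0.0]
force: [-2.3, 0.5, 5.2]
finger_gap: 0.0192
finger_force: 30.3
```

Call:
jog_arm --plan "0 0 0 0 0 -0.001 -0.6; 0 0 0 0 0 -0.001 -0.4; 0 0 0 0 0 -0.001 -0.25; 0 0 0 0 0 -0.001 -0.2; 0 0 0 0 0 -0.005 -0.2; 0 0 0 0 0 -0.03 -0.2; 0 0 0 0 0 -0.11 -0.2; 0 0 0 0 0 -0.2 -0.2"

```text
time: 38.9
ee_pos: [0.4814, -0.3018, 0.1162]
tool_rot: [-0.0, 0.772, 0.636, -0.0]
force: [0.1, 0.1, 0.3]
finger_gap: 0.0342
finger_force: 0.0
```

```bash
python3 p.py -,-,.22,-,0,4 .51,-.23,.22,-,0,4
```

```text
t 38.9 p [ 0.4814 -0.3018  0.1162] yaw -11.0 gap 0.0342 F [0.1 0.1 0.3] ff 0.0 tilt [-0.001  0.    -1.   ]
0 0 -0.00 0.000 -0.000 -0.052 -1.00; 0 0 -0.00 0.000 -0.000 -0.104 -1.00; 0 0 -0.00 0.000 -0.000 -0.156 -1.00; 0 0 -0.00 0.000 -0.000 -0.208 -1.00; 0 0 -0.00 0.038 0.007 -0.208 -1.00; 0 0 -0.00 0.076 0.014 -0.208 -1.00; 0 0 -0.00 0.114 0.021 -0.208 -1.00; 0 0 -0.00 0.152 0.029 -0.208 -1.00 8
```

```bash
python3 p.py -,-,.21,-,0,3 .6157,-.3274,.21,-,0,5
```

```text
t 38.9 p [ 0.4814 -0.3018  0.1162] yaw -11.0 gap 0.0342 F [0.1 0.1 0.3] ff 0.0 tilt [-0.001  0.    -1.   ]
0 0 -0.00 0.000 -0.000 -0.063 -1.00; 0 0 -0.00 0.000 -0.000 -0.125 -1.00; 0 0 -0.00 0.000 -0.000 -0.188 -1.00; 0 0 -0.00 0.000 0.055 -0.188 -1.00; 0 0 -0.00 0.000 0.109 -0.188 -1.00; 0 0 -0.00 0.001 0.164 -0.188 -1.00; 0 0 -0.00 0.001 0.219 -0.188 -1.00; 0 0 -0.00 0.001 0.273 -0.188 -1.00 8
```

Call:
jog_arm --plan "0 0 0 0 0 -0.063 -0.5; 0 0 0 0 0 -0.125 -1; 0 0 0 0 0 -0.188 -1; 0 0 0 0 0.055 -0.19 -1; 0 0 0 0 0.11 -0.19 -1; 0 0 0 0 0.165 -0.19 -1; 0 0 0 0 0.22 -0.19 -1; 0 0 0 0 0.275 -0.19 -1"

```text
time: 39.9
ee_pos: [0.6176, -0.3284, 0.2109]
tool_rot: [0.001, 0.772, 0.636, 0.0]
force: [-0.1, -0.1, 0.5]
finger_gap: 0.0001
finger_force: 0.0
```

```bash
python3 -c "
from h import *
grab('side','s8');grab('top','t8')
a=cv2.imread('pics/s8.png')[190:320,410:530];b=cv2.imread('pics/t8.png')[110:240,410:530]
cv2.imwrite('pics/s8c.png',cv2.resize(np.hstack([a,b]),None,fx=3.3,fy=3.3))"; python3 p.py .6157,-.3274,.095,-11,0,8
```

```text
t 40.0 p [ 0.6191 -0.3275  0.2095] yaw -10.8 gap -0.0 F [ 0.1  0.  -0. ] ff 0.0 tilt [ 0.001 -0.    -1.   ]
0 0 0.00 -0.000 -0.001 0.029 -1.00; 0 0 0.00 -0.000 -0.002 0.057 -1.00; 0 0 0.00 -0.000 -0.003 0.086 -1.00; 0 0 0.00 -0.001 -0.004 0.114 -1.00; 0 0 0.00 -0.001 -0.004 0.143 -1.00; 0 0 0.00 -0.001 -0.005 0.172 -1.00; 0 0 0.00 -0.001 -0.006 0.200 -1.00; 0 0 0.00 -0.001 -0.007 0.229 -1.00 8
```

View pics/s8c.png

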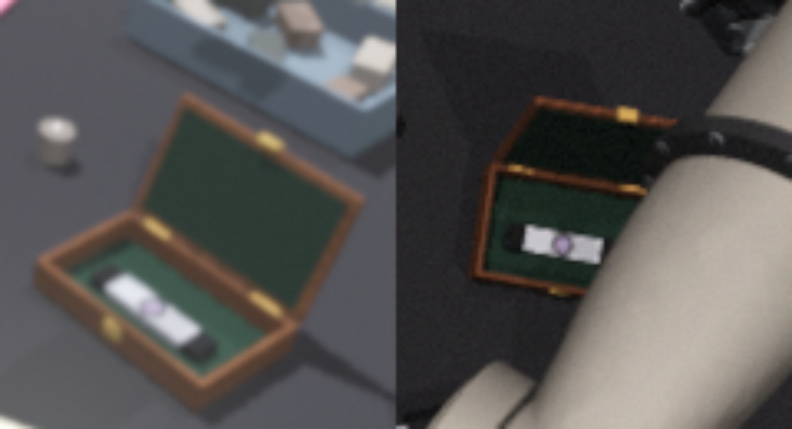

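The slider lies flat and lengthwise in the case: side crop (152,310), top crop (560,243). Next I'll descend behind the lid.

Call:
jog_arm --plan "0 0 0 0 0 0.03 -1; 0 0 0 0 0 0.06 -1; 0 0 0 0 0 0.09 -1; 0 0 0 0 0 0.12 -1; 0 0 0 0 0 0.15 -1; 0 0 0 0 0 0.18 -1; 0 0 0 0 0 0.21 -1; 0 0 0 0 0 0.228 -1"

```text
time: 41.0
ee_pos: [0.6164, -0.3279, 0.0943]
tool_rot: [-0.001, 0.772, 0.636, -0.0]
force: [0.5, 1.4, -0.3]
finger_gap: -0.0003
finger_force: 0.0
```

Call:
jog_arm --plan "0 0 0 0 -0.02 0 -1; 0 0 0 0 -0.04 0 -1; 0 0 0 0 -0.06 0 -1; 0 0 0 0 -0.08 0 -1; 0 0 0 0 -0.1 0 -1; 0 0 0 0 -0.12 0 -1; 0 0 0 0 -0.14 0 -1; 0 0 0 0 -0.16 0 -1"

```text
time: 42.0
ee_pos: [0.5375, -0.3127, 0.0957]
tool_rot: [-0.0, 0.772, 0.636, -0.0]
force: [0.3, 0.8, -0.0]
finger_gap: -0.0
finger_force: 0.2
```

```bash
python3 -c "
from h import *
grab('side','s9')
a=cv2.imread('pics/s9.png')[150:320,390:570]
cv2.imwrite('pics/s9c.png',cv2.resize(a,None,fx=3,fy=3))"; python3 p.py
```

```text
t 42.05 p [ 0.5358 -0.3126  0.0956] yaw -11.1 gap 0.0001 F [-1.6  1.  -0.2] ff 0.0 tilt [-0.002  0.001 -1.   ]
 0
```

View pics/s9c.png

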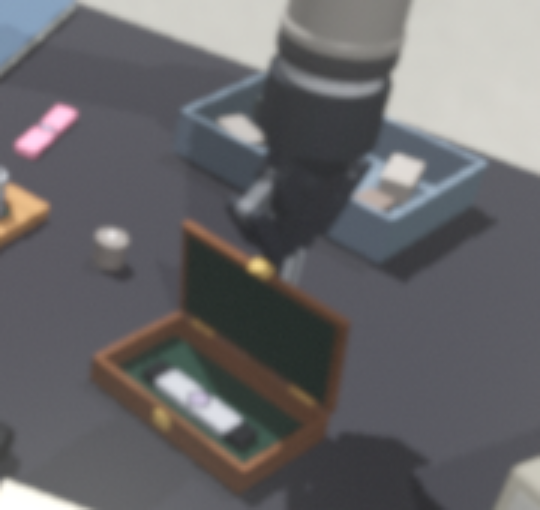

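Side crop: the lid is now about upright at (265,310), with the finger behind it. I'll push on.

Call:
jog_arm --plan "0 0 0 0 -0.015 0 -1; 0 0 0 0 -0.03 0 -1; 0 0 0 0 -0.045 0 -1; 0 0 0 0 -0.06 0 -1; 0 0 0 0 -0.075 0 -1; 0 0 0 0 -0.09 0 -1; 0 0 0 0 -0.09 0 -1; 0 0 0 0 -0.09 -0.02 -1"

```text
time: 43.05
ee_pos: [0.4937, -0.3038, 0.1055]
tool_rot: [-0.001, 0.772, 0.636, -0.0]
force: [-0.8, -0.0, 0.6]
finger_gap: 0.0001
finger_force: 0.0
```

Call:
jog_arm --plan "0 0 0 0 0 -0.04 -1; 0 0 0 0 0 -0.08 -1; 0 0 0 0 0.03 -0.12 -1; 0 0 0 0 0.08 -0.16 -1; 0 0 0 0 0.14 -0.2 -1; 0 0 0 0 0.2 -0.2 -1; 0 0 0 0 0.2 -0.2 -1; 0 0 0 0 0.2 -0.2 -1"

```text
time: 44.05
ee_pos: [0.5916, -0.3236, 0.2058]
tool_rot: [-0.0, 0.772, 0.636, -0.0]
force: [-0.7, 0.6, -0.9]
finger_gap: 0.0001
finger_force: 0.0
```

```bash
python3 -c "
from h import *
grab('side','s10');grab('top','t10')
a=cv2.imread('pics/s10.png')[110:330,200:560];b=cv2.imread('pics/t10.png')[100:230,190:540]
cv2.imwrite('pics/f.png',np.vstack([cv2.resize(a,(620,379)),cv2.resize(b,(620,220))]))"; python3 p.py
```

```text
t 44.15 p [ 0.5912 -0.3237  0.2061] yaw -11.1 gap -0.0 F [ 0.3  0.7 -0.2] ff 0.0 tilt [-0. -0. -1.]
 0
```

View pics/f.png

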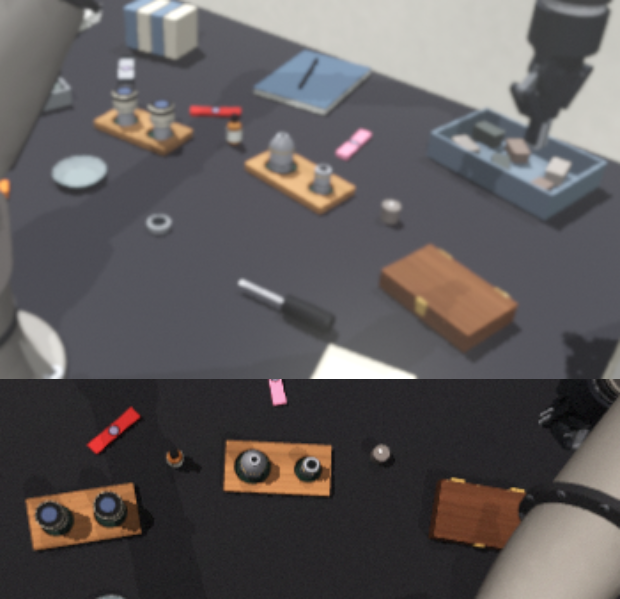

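The lid is shut at (447,297). Both eyepieces, at (125,100) and (162,115), and both objectives, at (282,152) and (322,178), stand in their wells. The gripper is clear and touches nothing.

```bash
python3 -c "
from bench import ticket
print(ticket.close_job())"
```

```text
the job is handed in; nothing more can be done
None
```

The job is handed in at about 44 s: both objectives and the loose eyepiece stand in their wells, the compensator slider lies flat in its case with the lid shut, and the packed eyepiece was left where it stood.

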